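# Point-and-call check of a screw jack set-up

### The arm

A 6-joint arm with a two-finger parallel gripper is mounted at the origin on the work surface. World frame = base frame: x ahead of the robot, y to its left, z up, the work surface at z = 0. Lengths are in m, angles in rad, forces in N, time in s.
With the tool pointing down it reaches from about 0.35 to 0.975 m from the base axis. Payload 4.9 kg.
Tool frame: the origin (TCP) lies at the centre of the arm's flange, where the gripper is bolted on; the fingertips stand 173 mm ahead of it and the grasp point (between the pads) lies bot.grip_point_offset ahead of it (bot.grip_point_offset is the distance from the TCP to the grasp point, in m); z points along the fingers, y is the direction in which the jaws open and shut (so a half turn about z gives the same grasp; the last joint's range is limited). The gripper opens to 85 mm and grips with 20 to 120 N. Pads are 22 mm wide; open, the fingers measure 114 mm over their backs; the gripper's body (76 mm by 85 mm) begins 54 mm behind the grasp point. The pads swing forward as they close: fully open they stand 13 mm farther back than shut.
Start: joints at [-1.359, 0.053, 1.613, -0, 1.476, -0.119], TCP at [0.203, -0.591, 0.405] pointing down, gripper open.
Joint ranges: [-3.01, 3.01], [-1.01, 2.22], [0.06, 2.58], [-1.02, 4.17], [0.09, 2.62], [-3.14, 3.14]. Speed limits (rad/s): [2.57, 2.57, 3.14, 3.14, 3.14, 3.14].

### API

Orientations are given as [roll, pitch, yaw] about the fixed x, y, z axes, in that order (R = Rz(yaw) Ry(pitch) Rx(roll)).
In Python, from station import bot gives the robot as it stands.
- The arm moves only by the tool move_arm, never from a script. Its argument "commands" is one flat list of numbers, 4 for each row, row after row: the shift along the world's x, y, z in cm, then the turn about the world's z in degrees. In form: [dx, dy, dz, turn, dx, dy, dz, turn, ...]. A call has 1 to 5 rows; each row shifts and turns the commanded pose from where the row before left it; what a row does not reach is not made up. A row lasts 1/12 s, in which the tool goes at most 41.7 mm and 7.16 degrees, less where a joint would pass 70% of its speed; a pose out of reach is approached as far as the arm can. A call is refused whole if a number of a shift passes 4.17 or a number of a turn 7.16, either way. A call with a gripper value outside its range is refused whole. "fingers" is the opening, from 0 (shut) to 1 (fully open), set as the call begins (left out, the last holds). The fingers move at their own pace and stop on an object; "grip_force" is the grip in N (left out, the last holds). Time passes only in rows, so rows that do not move let the fingers close. It gives the time, the measured TCP pose, the force and the opening at its end, in the units of the state.
- bot.get_obs(): the state, without advancing time (a new reading comes with each control period).
- bot.capture(name): name is "scene" or "top" or "wrist"; returns the picture (480x640x3 uint8, blue, green, red); there is no depth.
- bot.camera_model(name): a dict with "mtx" (3x3 intrinsics, pixels), "R" (3x3) and "t" (3): a world point X has camera coordinates R X + t; the wrist camera has in their place "tool_from_camera" (4x4, takes a point from camera to tool coordinates, whose origin is the TCP and whose axes are the flange's). Camera axes: x right, y down, z forward; pixel columns grow to the right and rows downward; lengths in m; the calibration is good to about 2 mm. A picture is of the moment at which its call begins: read the wrist's pose just before it. camera_model takes no time and is no camera call.
- bot.close_job(): hands the job in, once; it reports no verdict.
Trained networks look in the newest picture that a camera, given by its name, has taken for a name from the list of things; names that differ only in an ending like _2 or _b are one class to them, and where a whole thing is asked for, a point or a joint stands for the part that bears it (a point fixed in the world has none). Each returns a list of dicts, best first, with "conf" (0 to 1); they miss things now and then, are a little off and sometimes report something else, mostly with a low value. They report only what shows in the picture. A call takes as long as a camera call. They do not tell look-alikes from the thing itself.
- bot.look_for(camera, query): "pixel" ([row, column] in pixels, amid what is visible of it).
- bot.outline_of(camera, query): "mask" (480x640 bool, what is visible of it) and "pixel" ([row, column] in pixels, amid what is visible of it).
- bot.place_of(camera, query): "pixel" ([row, column] in pixels: a listed point, or the origin of a listed thing).
The state is a dict: "time": time; "q": joint angles; "dq": joint speeds; "tau": joint torques, N m; "eef_pos": TCP position; "orientation": TCP orientation; "force": force on the tool from outside, world axes, zero at the start; "ft_torque": the same for the moment, N m; "grip_width": finger opening in m.
Only numpy, scipy, OpenCV 4.12 (cv2) and the standard library are available. Lean on these libraries where they do the work, as an engineer would, in place of code of your own. Each camera call takes 0.05 s, during which the arm holds its last target.

### The job

Do the point-and-call check before clamping: hold the fingertips still about 3 cm above the bronze washer stack, then above the round load pad on top of the screw jack, then above the black ball of the toggle plunger's handle, about two seconds at each. Touch and move nothing, travel well above the other parts so that you do not point at any of them, and finish still pointing at the ball.

Things in the scene. Friction and masses are not known exactly. Their poses are not given: they have to be found in the camera images.
- bronze_washers_top (a point): centre of the top of the bronze thrust washer stack: five brown-gold washers 52 mm across on a pin, one loose unit 40 mm tall (top 40 mm above the bench). z up.
- load_pad (a point): centre of the top face of the screw jack's load pad, a silvery steel disc 56 mm across with a dark ring on it, on a vertical screw. The jack is silvery cast steel on a 130 mm square base, fixed to the bench; its crank sticks out up to 165 mm from the screw's axis, on the side away from the robot, and stays below 125 mm. The pad's top stands 137 to 182 mm above the bench, depending on how far the screw is out; the screw locks itself. z up.
- toggle_ball (a point): centre of the black ball, 28 mm across, on the end of the stainless toggle plunger's handle. The plunger (110 x 56 mm plate, fixed to the bench, rod lying level) stands at the left or the right. The handle leans up to 30 degrees along the rod, either way, so that the ball's top is 124 to 134 mm above the bench; the handle stays where it is, by friction. z runs along the handle.
- steel_washers_top (a point): centre of the top of a silvery steel washer stack, same shape and size as the bronze one (52 mm across, 40 mm tall), loose; a bystander. z up.
- fixture_cube_top (a point): centre of the top of the green anodized modular fixture cube, 50 mm a side with dark holes, loose; a bystander. z up.
- spacer_top (a point): centre of the top of a waisted aluminium spacer, 40 mm across and 50 mm tall, loose; a bystander. z up.
- pusher_mid (a point): top of the middle of the grey rubber-tipped pusher, lying on the bench: 155 mm long along its x axis, 30 mm wide, this point 26 mm above the bench; loose, a bystander. z up.
Mind the look-alikes: they are no part of the job. Of the things that look like the part that bears bronze_washers_top, take the one that is farthest from the robot's base at the start.

How it is judged:
By the outcome, as a careful person would: the job done as asked, in the order asked, and still so for the second after the job is handed in, with the robot touching nothing.
It also fails if it takes over 58 s, if anything falls off the work surface, if the arm or the gripper's body presses on something with over 40 N, if the wrist force passes 120 N, or if a joint passes its speed limit or range.

## Working session

There is one attempt and no reset: what is moved stays moved. The work goes in short steps, Python scripts to look and compute and a tool call to move; the robot and the scene stay as the last step left them, time stands still between calls to the robot, and variables do not carry over. Pictures are saved under pics/ and viewed, and the job is handed in when it is done.

Besides the shell and the picture viewer there is one more tool, called after "Emit:" by a JSON object that holds its "method" and its "body". move_arm: Moves the arm, as the interface text tells. Its arguments: {"type":"object","properties":{"commands":{"type":"array","items":{"type":"number"}},"fingers":{"type":"number"},"grip_force":{"type":"number"}},"required":["commands"]}

```bash
ls; mkdir -p pics; python3 - <<'E'
from station import bot
import cv2
o=bot.get_obs();print(o['time'],o['eef_pos'],o['orientation'],o['grip_width'],bot.grip_point_offset)
for c in("scene","top"):
    im=bot.capture(c);cv2.imwrite(f"pics/{c}0.png",im)
    m=bot.camera_model(c);print(c,m)
    for q in("bronze_washers_top","load_pad","toggle_ball","steel_washers_top","fixture_cube_top","spacer_top","pusher_mid"):
        print(c,q,[(round(d['conf'],2),[round(float(v),1) for v in d['pixel']]) for d in bot.place_of(c,q)][:5])
print(bot.get_obs()['time'])
E
```

```text
pics
0.0 [ 0.20294133 -0.5908501   0.40346931] [-3.13954342e+00 -2.43353833e-04  3.30807615e-01] 0.08567266509184233 0.1547
scene {'mtx': array([[591.93441295,   0.        , 318.41035567],
       [  0.        , 591.93441295, 235.83305625],
       [  0.        ,   0.        ,   1.        ]]), 'R': array([[-0.85845711,  0.5124781 ,  0.02043499],
       [ 0.26684267,  0.48030717, -0.83552379],
       [-0.43800272, -0.71180841, -0.54907413]]), 't': array([ 0.42185241, -0.04843641,  1.42518245])}
scene bronze_washers_top [(0.88, [252.9, 385.0]), (0.87, [224.3, 356.1]), (0.77, [203.7, 336.3]), (0.6, [240.6, 317.8])]
scene load_pad [(0.79, [232.5, 272.2])]
scene toggle_ball [(0.48, [149.3, 273.0])]
scene steel_washers_top [(0.56, [275.9, 357.7])]
scene fixture_cube_top [(0.84, [225.9, 211.5])]
scene spacer_top [(0.83, [358.5, 326.9])]
scene pusher_mid [(0.72, [373.2, 437.7])]
top {'mtx': array([[491.31807017,   0.        , 314.8171916 ],
       [  0.        , 491.31807017, 231.23889921],
       [  0.        ,   0.        ,   1.        ]]), 'R': array([[-3.00826566e-03, -9.99783065e-01,  2.06100494e-02],
       [-9.94382377e-01,  8.10084286e-04, -1.05844375e-01],
       [ 1.05804718e-01, -2.08126780e-02, -9.94169097e-01]]), 't': array([-0.0096253 ,  0.4854412 ,  0.90187533])}
top bronze_washers_top [(0.96, [303.4, 286.7]), (0.93, [314.9, 408.9]), (0.69, [309.8, 349.0]), (0.67, [246.9, 350.7])]
top load_pad [(0.81, [150.3, 281.6])]
top toggle_ball [(0.64, [277.8, 517.1])]
top steel_washers_top [(0.6, [248.4, 263.4])]
top fixture_cube_top [(0.75, [155.4, 424.5])]
top spacer_top [(0.89, [157.9, 176.1]), (0.58, [253.3, 346.5])]
top pusher_mid [(0.7, [242.8, 127.1])]
0.8
```

View pics/scene0.png

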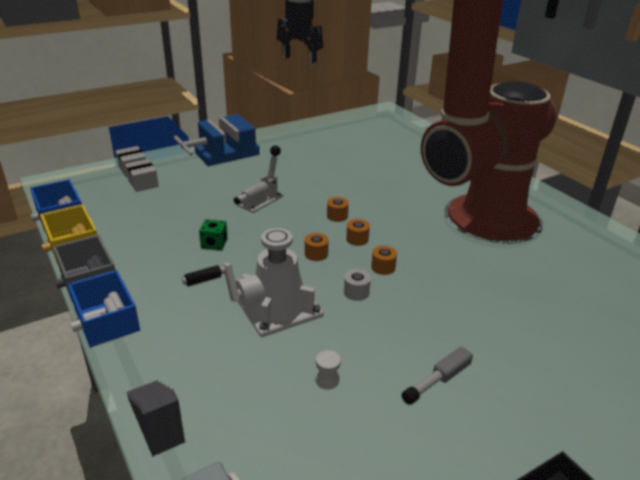

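View pics/top0.png

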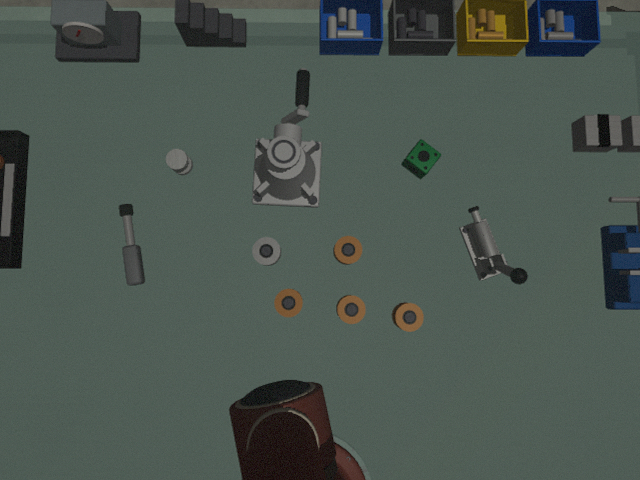

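```bash
cat > h.py <<'E'
import numpy as np
from station import bot
M={c:bot.camera_model(c) for c in("scene","top")}
def ray(c,px):
    m=M[c];d=np.linalg.solve(m['mtx'],[px[1],px[0],1.]);R=m['R']
    return -R.T@m['t'],R.T@d
def atz(c,px,z):
    o,d=ray(c,px);return o+d*(z-o[2])/d[2]
def tri(p,q):
    o1,d1=ray("scene",p);o2,d2=ray("top",q)
    A=np.c_[d1,-d2];s=np.linalg.lstsq(A,o2-o1,rcond=None)[0]
    a=o1+s[0]*d1;b=o2+s[1]*d2
    return (a+b)/2,np.linalg.norm(a-b)
def proj(c,X):
    m=M[c];v=m['mtx']@(m['R']@np.array(X)+m['t']);return v[1]/v[2],v[0]/v[2]
E
python3 - <<'E'
from h import *
np.set_printoptions(precision=4,suppress=True)
for p in([252.9,385.0],[224.3,356.1],[203.7,336.3],[240.6,317.8],[275.9,357.7]):print('s',p,atz("scene",p,.04))
for p in([303.4,286.7],[314.9,408.9],[309.8,349.0],[246.9,350.7],[248.4,263.4]):print('t',p,atz("top",p,.04), np.linalg.norm(atz("top",p,.04)[:2]))
print(tri([232.5,272.2],[150.3,281.6]))
print(tri([149.3,273.0],[277.8,517.1]))
print(tri([225.9,211.5],[155.4,424.5]),tri([358.5,326.9],[157.9,176.1]),tri([373.2,437.7],[242.8,127.1]))
E
```

```text
s [252.9, 385.0] [0.3593 0.0437 0.04  ]
s [224.3, 356.1] [ 0.3497 -0.0768  0.04  ]
s [203.7, 336.3] [ 0.3399 -0.1742  0.04  ]
s [240.6, 317.8] [ 0.4566 -0.0623  0.04  ]
s [275.9, 357.7] [0.452 0.081 0.04 ]
t [303.4, 286.7] [0.3513 0.0416 0.04  ] 0.3537135642739471
t [314.9, 408.9] [ 0.3295 -0.1823  0.04  ] 0.3766034083433092
t [309.8, 349.0] [ 0.3392 -0.0724  0.04  ] 0.3468684272865007
t [246.9, 350.7] [ 0.4546 -0.0768  0.04  ] 0.46107216252191824
t [248.4, 263.4] [0.4521 0.0849 0.04  ] 0.4599971332653216
(array([0.6082, 0.0428, 0.1663]), np.float64(0.012190622912952248))
(array([ 0.4016, -0.3576,  0.1147]), np.float64(0.01387785818199128))
(array([ 0.6295, -0.2195,  0.0421]), np.float64(0.003162340264128885)) (array([0.6223, 0.2472, 0.0467]), np.float64(0.0033198305284377833)) (array([0.4662, 0.3416, 0.0185]), np.float64(0.004155763938601728))
```

The pictures show four bronze stacks. In the top view they are at (row, col) (303,287), (310,350), (315,408) and (249,348). The last, at r≈0.46 m, is clearly the farthest (the others are ≤0.38 m). The steel stack is at (250,266), the jack pad at (152,284) and the black ball at (276,519). I'll confirm these in enlarged crops and refine the positions.

```bash
python3 - <<'E'
from h import *
import cv2
s=cv2.imread("pics/scene0.png");t=cv2.imread("pics/top0.png")
def crop(im,r,c,h=30,k=6): return cv2.resize(im[r-h:r+h,c-h:c+h],None,fx=4.3,fy=4.3,interpolation=cv2.INTER_CUBIC)
a=np.hstack([crop(t,249,348),crop(t,152,284),crop(t,276,515)])
b=np.hstack([crop(s,245,317),crop(s,240,277),crop(s,152,275)])
cv2.imwrite("pics/crops.png",np.vstack([a,b])[:600,:800])
# masks
for c in("scene","top"):
    bot.capture(c)
    for q in("bronze_washers_top","toggle_ball","load_pad"):
        for d in bot.outline_of(c,q)[:5]:
            ys,xs=np.nonzero(d['mask']);print(c,q,round(d['conf'],2),len(ys),ys.min(),ys.max(),xs.min(),xs.max(),round(ys.mean(),1),round(xs.mean(),1))
# dark ball blob
for n,im,(r,cc) in(("scene",s,(150,275)),("top",t,(276,519))):
    g=im[r-14:r+14,cc-14:cc+14].max(2)
    k=(g<60).astype(np.uint8);N,l,st,ce=cv2.connectedComponentsWithStats(k)
    for i in range(1,N):
        if st[i,4]>8:print(n,st[i]+np.array([cc-14,r-14,0,0,0]),ce[i][::-1]+[r-14,cc-14])
E
```

```text
scene bronze_washers_top 0.86 692 244 274 371 397 259.2 383.6
scene bronze_washers_top 0.85 545 218 244 346 369 231.1 357.3
scene bronze_washers_top 0.7 588 232 260 304 328 246.2 316.3
scene bronze_washers_top 0.57 466 196 220 327 348 208.2 337.1
scene toggle_ball 0.67 260 145 179 267 280 160.2 273.1
scene toggle_ball 0.2 753 268 300 344 370 283.9 356.7
scene load_pad 0.74 842 228 262 261 292 243.3 276.8
top bronze_washers_top 0.74 637 289 317 274 301 303.1 287.4
top bronze_washers_top 0.66 631 236 264 333 361 250.0 347.0
top bronze_washers_top 0.64 735 303 331 392 422 316.7 407.2
top bronze_washers_top 0.61 673 295 323 336 364 308.8 350.4
top toggle_ball 0.89 394 261 283 494 526 272.6 511.7
top load_pad 0.87 949 136 169 266 300 152.5 283.1
scene [271 146   9  11  79] [150.70886076 274.91139241]
top [505 265  23  19 280] [274.33571429 516.03928571]
```

View pics/crops.png

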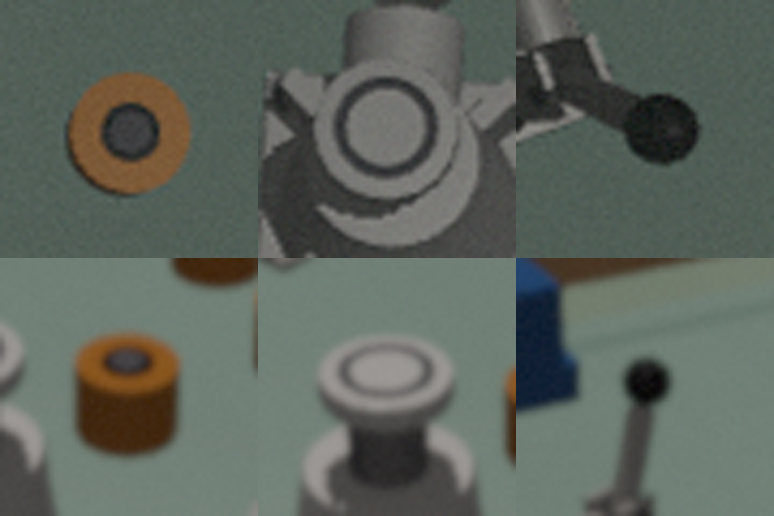

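The crops confirm an orange-brown stack at top (249.7,348.2), the pad's dark ring at (151.3,283.8), and the ball at (275.8,518.7). Next I triangulate from these refined pixels.

```bash
python3 - <<'E'
from h import *
np.set_printoptions(precision=4,suppress=True)
for n,p,q in(("br",[239.3,316.5],[249.7,348.2]),("pad",[236,276.5],[151.3,283.8]),("ball",[150.6,275.2],[275.8,518.7])):
    X,e=tri(p,q);print(n,X,e,"rad",np.linalg.norm(X[:2]),atz("scene",p,X[2]),atz("top",q,X[2]))
# toggle handle base in top
print(atz("top",[262,495],.03),atz("top",[210,474],.03))
E
```

```text
br [ 0.4512 -0.0735  0.0347] 0.003333629807783422 rad 0.45711300350900974 [ 0.4524 -0.0747  0.0347] [ 0.4498 -0.0725  0.0347]
pad [0.6047 0.042  0.1586] 0.00289307349858446 rad 0.6061204749558781 [0.6056 0.0408 0.1586] [0.6034 0.0428 0.1586]
ball [ 0.4008 -0.3584  0.1122] 0.003633215951764946 rad 0.5376529928553253 [ 0.4018 -0.3602  0.1122] [ 0.3993 -0.3572  0.1122]
[ 0.4265 -0.3494  0.03  ] [ 0.5253 -0.3133  0.03  ]
```

Heights check out within about 5 mm: bronze 35 mm against a true 40, so z reads slightly low. I'll rise, shut the fingers to a point, and go to the bronze stack.

Emit:
{"method": "move_arm", "body": {"commands": [0,0,2,0,0,0,3,0,0,0,2,0,0,0,1,0,0,0,0,0], "fingers": 0}}

```text
time: 1.62
eef_pos: [0.2031, -0.5913, 0.4884]
orientation: [3.136, 0.001, 0.331]
force: [-1.0, 0.4, 0.3]
grip_width: 0.0258
```

Emit:
{"method": "move_arm", "body": {"commands": [0.5,1,0,0,1.5,3.2,0,0,1.5,3.2,0,0,1.5,3.2,0,0,1.5,3.2,0,0]}}

```text
time: 2.03
eef_pos: [0.2684, -0.451, 0.4815]
orientation: [-3.137, -0.0, 0.33]
force: [0.7, -0.6, 0.0]
grip_width: 0.0002
```

Emit:
{"method": "move_arm", "body": {"commands": [1.5,3.2,0,0,1.5,3.2,0,0,1.5,3.2,0,0,1.5,3.2,0,0,1.5,3.2,0,0]}}

```text
time: 2.45
eef_pos: [0.3432, -0.2907, 0.4818]
orientation: [-3.138, 0.001, 0.331]
force: [0.4, -0.1, 0.5]
grip_width: -0.0002
```

Emit:
{"method": "move_arm", "body": {"commands": [1.5,3.2,0,0,1.5,3.2,0,0,1.5,3.2,0,0,1.5,3.2,0,0,0.5,1,0,0]}}

```text
time: 2.87
eef_pos: [0.4085, -0.1512, 0.482]
orientation: [-3.137, 0.001, 0.335]
force: [-0.3, -0.5, -0.2]
grip_width: -0.0003
```

Emit:
{"method": "move_arm", "body": {"commands": [1.5,2.7,0,0,1.7,3.0,0,0,0.8,1.5,0,0,0.3,0.5,0,0,0,0,0,0]}}

```text
time: 3.28
eef_pos: [0.451, -0.0768, 0.4824]
orientation: [-3.139, 0.003, 0.334]
force: [0.5, -0.7, 0.4]
grip_width: 0.0002
```

```bash
python3 - <<'E'
from h import *
import cv2
np.set_printoptions(precision=4,suppress=True)
from scipy.spatial.transform import Rotation as Ro
o=bot.get_obs();p=np.array(o['eef_pos']);R=Ro.from_euler('xyz',o['orientation']).as_matrix();print(p,o['orientation'])
w=bot.capture("wrist")
m=bot.camera_model("wrist");T=m['tool_from_camera'];print(T)
im=bot.place_of("wrist","bronze_washers_top")
for d in im[:4]:
    x=np.linalg.solve(m['mtx'],[d['pixel'][1],d['pixel'][0],1]);dd=R@T[:3,:3]@x;oo=p+R@T[:3,3]
    print(d['conf'],d['pixel'],oo+dd*(.04-oo[2])/dd[2])
s=bot.capture("scene")
tip=p+R@[0,0,.173];print("tip",tip,proj("scene",tip),proj("scene",p+R@[0,0,.16]))
r,c=map(int,proj("scene",tip))
k=cv2.resize(s[r-60:r+40,c-60:c+60],None,fx=5,fy=5,interpolation=cv2.INTER_CUBIC)
cv2.drawMarker(k,(int((proj("scene",tip)[1]-c+60)*5),int((proj("scene",tip)[0]-r+60)*5)),(0,0,255),0,20)
cv2.imwrite("pics/w1.png",w);cv2.imwrite("pics/s1.png",k)
E
```

```text
[ 0.451  -0.0768  0.4824] [-3.1393  0.0031  0.3336]
[[ 0.0013 -0.9646 -0.2635  0.0669]
 [ 1.      0.0007  0.0021 -0.0002]
 [-0.0019 -0.2635  0.9646  0.031 ]
 [ 0.      0.      0.      1.    ]]
0.83 [244.3, 216.8] [0.3522 0.0375 0.04  ]
0.74 [196.7, 321.9] [ 0.4546 -0.0701  0.04  ]
0.64 [281.0, 299.3] [ 0.3388 -0.0783  0.04  ]
0.63 [312.2, 371.7] [ 0.3277 -0.1855  0.04  ]
tip [ 0.4504 -0.0766  0.3094] (np.float64(116.89706375775846), np.float64(319.6374591085931)) (np.float64(110.31427176767927), np.float64(319.7615786133798))
```

View pics/w1.png

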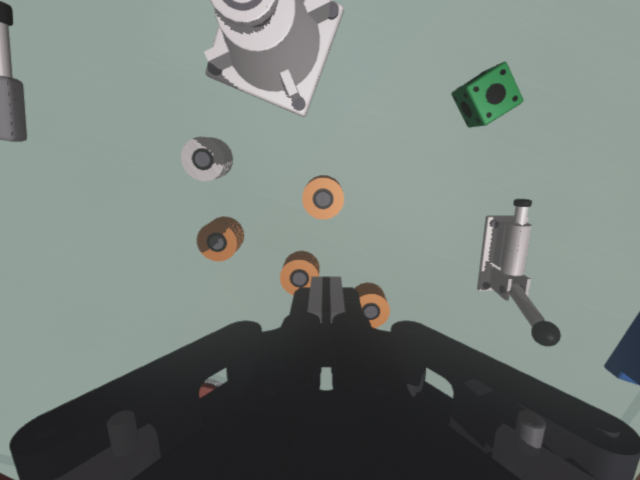

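View pics/s1.png

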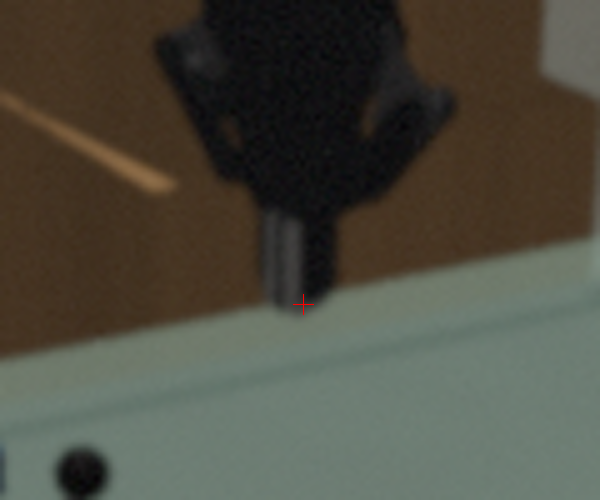

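The wrist view has the chosen stack at (197,323), matching the fixed cameras within about 3 mm. The scene crop confirms the shut fingertips are 173 mm ahead of the TCP. Going down.

Emit:
{"method": "move_arm", "body": {"commands": [0.1,0.5,-2,0,0,0,-4,0,0,0,-4,0,0,0,-4,0,0,0,-3,0]}}

```text
time: 3.85
eef_pos: [0.4505, -0.0739, 0.3111]
orientation: [-3.14, 0.003, 0.329]
force: [-0.6, -0.1, 0.2]
grip_width: 0.0
```

Emit:
{"method": "move_arm", "body": {"commands": [0,0,-2.5,0,0,0,-2,0,0,0,-1,0,0,0,-0.5,0,0,0,0,0]}}

```text
time: 4.27
eef_pos: [0.4516, -0.0737, 0.2541]
orientation: [-3.141, 0.001, 0.33]
force: [0.5, -0.7, -0.7]
grip_width: 0.0004
```

Emit:
{"method": "move_arm", "body": {"commands": [0,0.1,-0.6,0,0,0,-0.4,0,0,0,0,0,0,0,0,0,0,0,0,0]}}

```text
time: 4.68
eef_pos: [0.4523, -0.0721, 0.2453]
orientation: [3.141, -0.001, 0.331]
force: [0.1, 1.0, -0.1]
grip_width: -0.0001
```

```bash
cat > v.py <<'E'
from h import *
import cv2,sys
from scipy.spatial.transform import Rotation as Ro
n=sys.argv[1]
o=bot.get_obs();p=np.array(o['eef_pos']);R=Ro.from_euler('xyz',o['orientation']).as_matrix();print(o['time'],p)
w=bot.capture("wrist");s=bot.capture("scene");t=bot.capture("top")
tip=p+R@[0,0,.173];print("tip",tip)
def cr(c,im):
    r,cc=map(int,proj(c,tip));r=min(max(r,50),430);cc=min(max(cc,50),590)
    k=cv2.resize(im[r-50:r+50,cc-50:cc+50],None,fx=3,fy=3,interpolation=cv2.INTER_CUBIC)
    return k
a=np.vstack([cr("scene",s),cr("top",t)])
cv2.imwrite(f"pics/{n}.png",np.hstack([a,cv2.resize(w,(500,375))[:,:] if 0 else cv2.copyMakeBorder(cv2.resize(w,(500,375)),0,225,0,0,0)]))
E
python3 v.py b1
```

```text
4.6833 [ 0.452253   -0.07211421  0.24532134]
tip [ 0.45243502 -0.07217542  0.07232145]
```

View pics/b1.png

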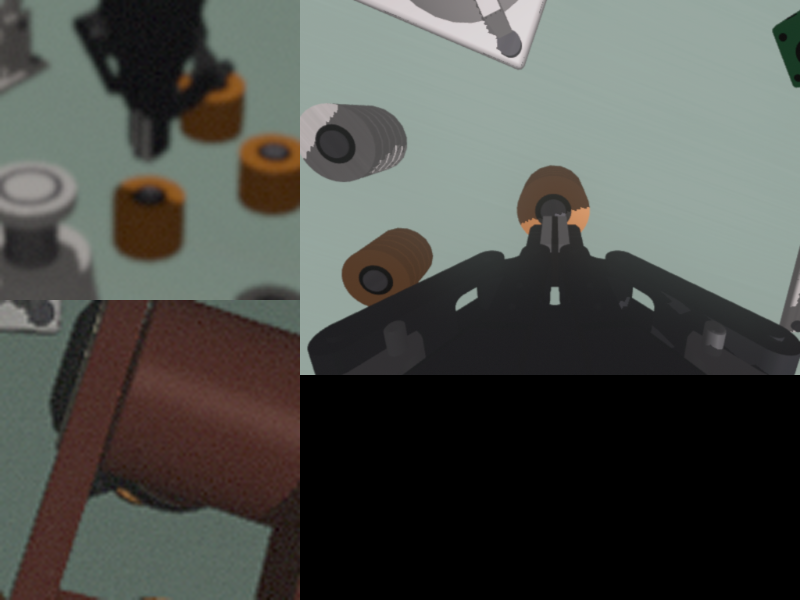

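The tips are centred over the chosen bronze stack in both the scene and wrist views, about 3 cm up. Holding.

Emit:
{"method": "move_arm", "body": {"commands": [0,0,-0.1,0,0,0,0,0,0,0,0,0,0,0,0,0,0,0,0,0]}}

```text
time: 5.25
eef_pos: [0.452, -0.0721, 0.2437]
orientation: [-3.142, 0.0, 0.331]
force: [-0.2, -0.3, 0.1]
grip_width: -0.0001
```

Emit:
{"method": "move_arm", "body": {"commands": [0,0,0,0,0,0,0,0,0,0,0,0,0,0,0,0,0,0,0,0]}}

```text
time: 5.67
eef_pos: [0.452, -0.0721, 0.2437]
orientation: [-3.142, -0.0, 0.331]
force: [-0.3, -0.2, -0.4]
grip_width: -0.0001
```

Emit:
{"method": "move_arm", "body": {"commands": [0,0,0,0,0,0,0,0,0,0,0,0,0,0,0,0,0,0,0,0]}}

```text
time: 6.08
eef_pos: [0.452, -0.0721, 0.2437]
orientation: [3.142, 0.0, 0.331]
force: [0.4, -0.0, -0.4]
grip_width: -0.0001
```

Emit:
{"method": "move_arm", "body": {"commands": [0,0,0,0,0,0,0,0,0,0,0,0,0,0,0,0,0,0,0,0]}}

```text
time: 6.5
eef_pos: [0.452, -0.0721, 0.2437]
orientation: [3.142, -0.0, 0.331]
force: [-0.4, 0.4, -0.4]
grip_width: -0.0
```

Emit:
{"method": "move_arm", "body": {"commands": [0,0,0,0,0,0,0,0,0,0,0,0,0,0,0,0,0,0,0,0]}}

```text
time: 6.92
eef_pos: [0.452, -0.0721, 0.2437]
orientation: [-3.142, 0.0, 0.331]
force: [-0.6, -1.1, 0.1]
grip_width: 0.0004
```

Emit:
{"method": "move_arm", "body": {"commands": [0,0,0,0,0,0,0,0,0,0,0,0,0,0,0,0,0,0,0,0]}}

```text
time: 7.33
eef_pos: [0.452, -0.0721, 0.2437]
orientation: [3.142, 0.0, 0.331]
force: [0.3, -0.6, 0.1]
grip_width: 0.0003
```

Held for about 2.5 s. Rising and going across to the load pad.

Emit:
{"method": "move_arm", "body": {"commands": [0,0,2,0,0,0,4,0,0,0,4,0,0,0,4,0,0,0,4,0]}}

```text
time: 7.75
eef_pos: [0.4516, -0.0719, 0.4255]
orientation: [3.142, -0.0, 0.331]
force: [0.5, 0.6, 0.7]
grip_width: -0.0003
```

Emit:
{"method": "move_arm", "body": {"commands": [0,0,3.5,0,0,0,2,0,1.5,1.1,0,0,3,2.2,0,0,3,2.2,0,0]}}

```text
time: 8.17
eef_pos: [0.5275, -0.0168, 0.4801]
orientation: [3.14, -0.003, 0.329]
force: [1.0, -0.1, 1.3]
grip_width: 0.0001
```

Emit:
{"method": "move_arm", "body": {"commands": [3,2.2,0,0,3,2.2,0,0,1.3,1.1,0,0,0.5,0.4,0,0,0,0,0,0]}}

```text
time: 8.58
eef_pos: [0.6057, 0.0427, 0.4779]
orientation: [-3.141, 0.001, 0.332]
force: [0.3, 0.1, -0.9]
grip_width: 0.0001
```

```bash
python3 - <<'E'
from h import *
import cv2
np.set_printoptions(precision=4,suppress=True)
from scipy.spatial.transform import Rotation as Ro
o=bot.get_obs();p=np.array(o['eef_pos']);R=Ro.from_euler('xyz',o['orientation']).as_matrix();print(p,o['orientation'])
w=bot.capture("wrist");cv2.imwrite("pics/w2.png",w)
m=bot.camera_model("wrist");T=m['tool_from_camera']
for d in bot.place_of("wrist","load_pad")[:3]:
    x=np.linalg.solve(m['mtx'],[d['pixel'][1],d['pixel'][0],1]);dd=R@T[:3,:3]@x;oo=p+R@T[:3,3]
    for z in (.155,.16,.165,.17):print(d['conf'],d['pixel'],oo+dd*(z-oo[2])/dd[2])
E
```

```text
[0.6057 0.0427 0.4779] [-3.1411  0.0013  0.3323]
```

View pics/w2.png

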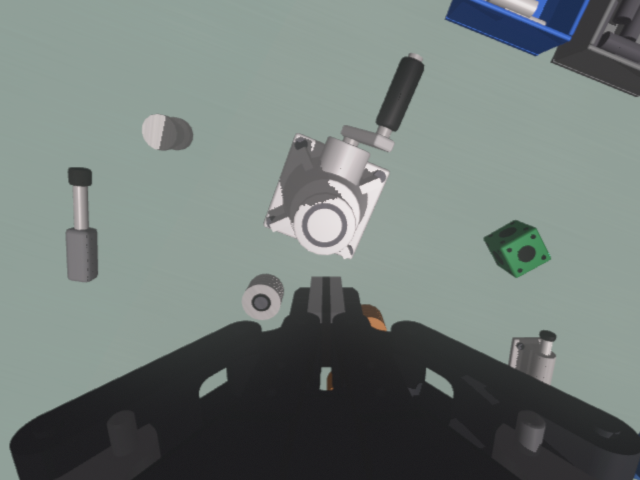

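The network missed the pad, but the wrist view shows it clearly at about (225,325). I'll measure the ring with OpenCV and intersect all three rays.

```bash
python3 - <<'E'
from h import *
import cv2
np.set_printoptions(precision=4,suppress=True)
from scipy.spatial.transform import Rotation as Ro
o=bot.get_obs();p=np.array([.6057,.0427,.4779]);R=Ro.from_euler('xyz',[-3.1411,.0013,.3323]).as_matrix()
w=cv2.imread("pics/w2.png");g=cv2.cvtColor(w,6)
h=cv2.HoughCircles(cv2.GaussianBlur(g[185:265,285:365],(3,3),0),cv2.HOUGH_GRADIENT,1,20,param1=80,param2=12,minRadius=15,maxRadius=40);print(h+[285,185,0] if h is not None else h)
m=bot.camera_model("wrist");T=m['tool_from_camera']
def wr(px):
    x=np.linalg.solve(m['mtx'],[px[1],px[0],1]);return p+R@T[:3,3],R@T[:3,:3]@x
rs=[ray("scene",[236,276.5]),ray("top",[151.3,283.8]),wr([225.5,324.7])]
def ls(rs):
    A=np.zeros((3,3));b=np.zeros(3)
    for o_,d in rs:
        d=d/np.linalg.norm(d);P=np.eye(3)-np.outer(d,d);A+=P;b+=P@o_
    X=np.linalg.solve(A,b);return X,[np.linalg.norm((np.eye(3)-np.outer(d,d)/(d@d))@(X-o_)) for o_,d in rs]
print(ls(rs),ls(rs[:2]),ls(rs[1:]),ls([rs[0],rs[2]]))
for z in(.155,.16,.165,.17):
    oo,d=rs[2];X=oo+d*(z-oo[2])/d[2]
    Xc=T[:3,:3].T@(R.T@(X-p)-T[:3,3]);print(z,X,"diam px",m['mtx'][0,0]*.056/Xc[2])
k=cv2.resize(w[175:275,275:375],None,fx=6,fy=6,interpolation=cv2.INTER_CUBIC);cv2.imwrite("pics/w2c.png",k)
E
```

```text
[[[324.5 224.5  22.1]
  [337.5 206.5  20.1]]]
(array([0.6046, 0.0424, 0.1588]), [np.float64(0.0016723018239634525), np.float64(0.0012762223193324628), np.float64(0.0005780951427611592)]) (array([0.6047, 0.042 , 0.1586]), [np.float64(0.0014465367492923545), np.float64(0.0014465367492921247)]) (array([0.604 , 0.0428, 0.1566]), [np.float64(3.0843002162425e-05), np.float64(3.0843002162459064e-05)]) (array([0.6056, 0.0428, 0.1599]), [np.float64(0.0009312659139972996), np.float64(0.0009312659139971831)])
0.155 [0.6036 0.0427 0.155 ] diam px 62.42068596684742
0.16 [0.6047 0.0431 0.16  ] diam px 63.50890382150672
0.165 [0.6058 0.0435 0.165 ] diam px 64.63573802850435
0.17 [0.607  0.0438 0.17  ] diam px 65.80328121928231
```

View pics/w2c.png

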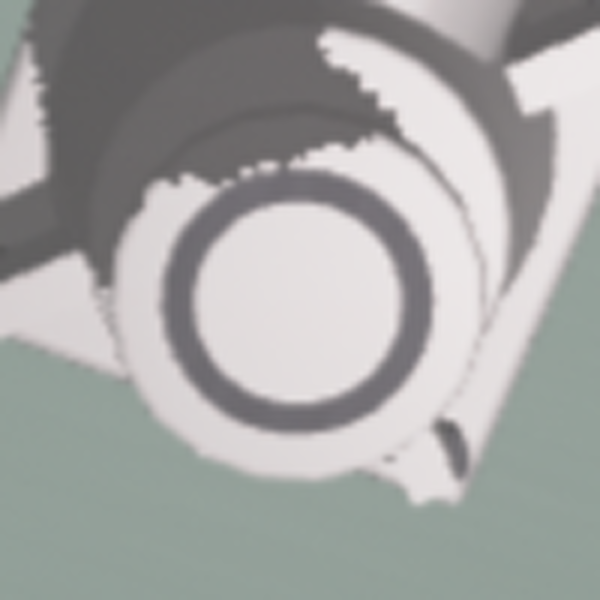

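Pad at (0.605, 0.0425, ~0.160). Its apparent diameter of 62.5 px also gives about 0.157, which is within the 137–182 mm range. Descending to TCP z 0.363.

Emit:
{"method": "move_arm", "body": {"commands": [0,0,-2,0,0,0,-3,0,0,0,-3,0,0,0,-2,0,0,0,-1,0]}}

```text
time: 9.1
eef_pos: [0.6032, 0.0409, 0.3652]
orientation: [-3.14, 0.005, 0.329]
force: [-0.8, -0.5, -0.5]
grip_width: 0.0001
```

Emit:
{"method": "move_arm", "body": {"commands": [0,0,-0.5,0,0,0,0,0,0,0,0,0,0,0,0,0,0,0,0,0]}}

```text
time: 9.52
eef_pos: [0.6054, 0.0418, 0.3658]
orientation: [3.14, -0.003, 0.331]
force: [-0.2, -0.4, 0.2]
grip_width: 0.0
```

```bash
python3 v.py p1
```

```text
9.5167 [0.60543946 0.04180826 0.36584251]
tip [0.60601094 0.04177722 0.19284346]
```

View pics/p1.png

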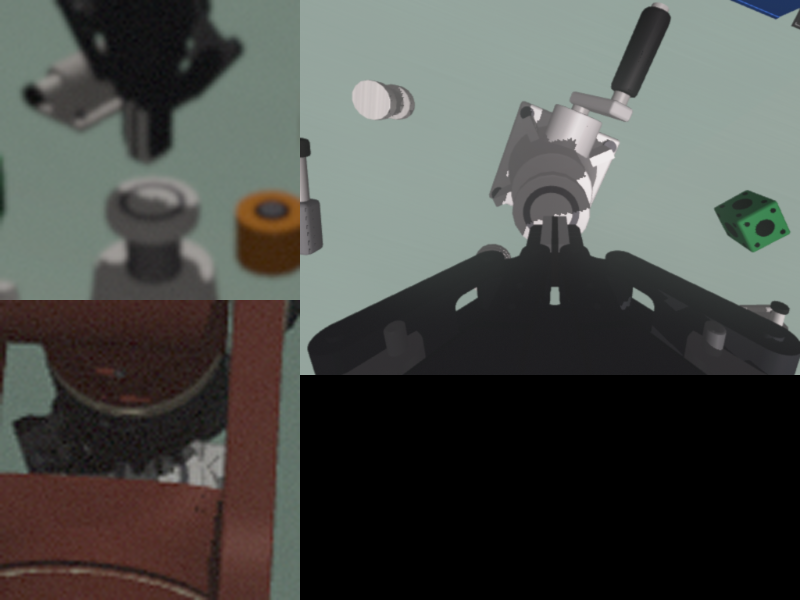

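The tips are centred over the pad with a gap of about 3 cm. Holding.

Emit:
{"method": "move_arm", "body": {"commands": [0,0,-0.1,0,0,0,0,0,0,0,0,0,0,0,0,0,0,0,0,0]}}

```text
time: 10.08
eef_pos: [0.605, 0.0419, 0.3626]
orientation: [-3.142, 0.0, 0.331]
force: [0.8, 0.2, -1.2]
grip_width: 0.0005
```

Emit:
{"method": "move_arm", "body": {"commands": [0,0,0,0,0,0,0,0,0,0,0,0,0,0,0,0,0,0,0,0]}}

```text
time: 10.5
eef_pos: [0.605, 0.0419, 0.3627]
orientation: [-3.142, -0.0, 0.331]
force: [0.6, -0.3, -0.0]
grip_width: 0.0
```

Emit:
{"method": "move_arm", "body": {"commands": [0,0,0,0,0,0,0,0,0,0,0,0,0,0,0,0,0,0,0,0]}}

```text
time: 10.92
eef_pos: [0.605, 0.0419, 0.3627]
orientation: [3.142, -0.0, 0.331]
force: [0.2, -0.1, -0.6]
grip_width: -0.0
```

Emit:
{"method": "move_arm", "body": {"commands": [0,0,0,0,0,0,0,0,0,0,0,0,0,0,0,0,0,0,0,0]}}

```text
time: 11.33
eef_pos: [0.605, 0.0419, 0.3627]
orientation: [-3.142, -0.0, 0.331]
force: [-0.1, -0.8, 0.0]
grip_width: 0.0001
```

Emit:
{"method": "move_arm", "body": {"commands": [0,0,0,0,0,0,0,0,0,0,0,0,0,0,0,0,0,0,0,0]}}

```text
time: 11.75
eef_pos: [0.605, 0.0419, 0.3627]
orientation: [-3.142, 0.0, 0.331]
force: [-0.9, 0.3, 0.2]
grip_width: 0.0003
```

Emit:
{"method": "move_arm", "body": {"commands": [0,0,0,0,0,0,0,0,0,0,0,0,0,0,0,0,0,0,0,0]}}

```text
time: 12.17
eef_pos: [0.605, 0.0419, 0.3627]
orientation: [3.142, 0.0, 0.331]
force: [-0.7, -0.7, -0.4]
grip_width: 0.0003
```

Emit:
{"method": "move_arm", "body": {"commands": [0,0,2,0,0,0,4,0,0,0,4,0,0,0,1.8,0,-0.7,-1.4,0,0]}}

```text
time: 12.58
eef_pos: [0.5988, 0.029, 0.4882]
orientation: [3.138, -0.011, 0.333]
force: [-0.7, -1.3, 0.3]
grip_width: -0.0004
```

Emit:
{"method": "move_arm", "body": {"commands": [-1.7,-3.3,0,0,-1.7,-3.3,0,0,-1.7,-3.3,0,0,-1.7,-3.3,0,0,-1.7,-3.3,0,0]}}

```text
time: 13.0
eef_pos: [0.5116, -0.1385, 0.4795]
orientation: [-3.141, 0.001, 0.331]
force: [0.5, 0.0, 0.7]
grip_width: -0.0002
```

Emit:
{"method": "move_arm", "body": {"commands": [-1.7,-3.3,0,0,-1.7,-3.3,0,0,-1.7,-3.3,0,0,-1.7,-3.3,0,0,-1.7,-3.3,0,0]}}

```text
time: 13.42
eef_pos: [0.4264, -0.3036, 0.4796]
orientation: [-3.141, 0.001, 0.331]
force: [1.1, -0.8, -0.6]
grip_width: 0.0002
```

Emit:
{"method": "move_arm", "body": {"commands": [-1.5,-3.0,0,0,-0.8,-1.7,0,0,-0.4,-0.9,0,0,0,0,0,0,0,0,0,0]}}

```text
time: 13.83
eef_pos: [0.401, -0.3579, 0.48]
orientation: [-3.14, -0.0, 0.33]
force: [1.3, 0.1, -0.9]
grip_width: -0.0001
```

```bash
python3 - <<'E'
from h import *
import cv2
np.set_printoptions(precision=4,suppress=True)
from scipy.spatial.transform import Rotation as Ro
o=bot.get_obs();p=np.array(o['eef_pos']);R=Ro.from_euler('xyz',o['orientation']).as_matrix();print(o['time'],p,o['orientation'])
w=bot.capture("wrist");cv2.imwrite("pics/w3.png",w)
print(bot.place_of("wrist","toggle_ball")[:3])
E
```

```text
13.8333 [ 0.401  -0.3579  0.48  ] [-3.1401 -0.0001  0.3304]
[{'pixel': [213.7, 325.2], 'conf': 0.69}]
```

View pics/w3.png

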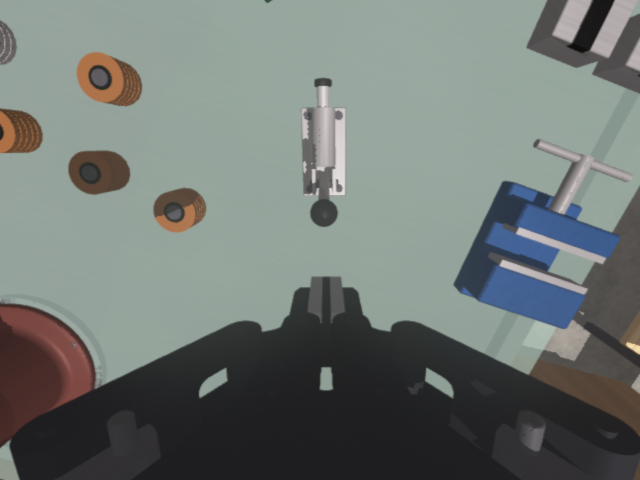

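The ball is at (213,324) in the wrist view, directly ahead of the fingers. Intersecting the three rays:

```bash
python3 - <<'E'
from h import *
import cv2
np.set_printoptions(precision=4,suppress=True)
from scipy.spatial.transform import Rotation as Ro
p=np.array([.401,-.3579,.48]);R=Ro.from_euler('xyz',[-3.1401,-.0001,.3304]).as_matrix()
w=cv2.imread("pics/w3.png");k=(w[190:240,300:350].max(2)<75).astype(np.uint8)
N,l,st,ce=cv2.connectedComponentsWithStats(k);print([(st[i]+[300,190,0,0,0],ce[i]+[300,190]) for i in range(1,N) if st[i,4]>50])
m=bot.camera_model("wrist");T=m['tool_from_camera']
def wr(px):
    x=np.linalg.solve(m['mtx'],[px[1],px[0],1]);return p+R@T[:3,3],R@T[:3,:3]@x
rs=[ray("scene",[150.6,275.2]),ray("top",[275.8,518.7]),wr([213.2,323.7])]
A=np.zeros((3,3));b=np.zeros(3)
for o_,d in rs:
    d=d/np.linalg.norm(d);P=np.eye(3)-np.outer(d,d);A+=P;b+=P@o_
X=np.linalg.solve(A,b);print(X)
for o_,d in rs:print(o_+d*(.115-o_[2])/d[2])
E
```

```text
[(array([311, 199,  26,  27, 526]), array([323.4354, 212.2567]))]
[ 0.4013 -0.3566  0.1135]
[ 0.4046 -0.3548  0.115 ]
[ 0.3993 -0.3559  0.115 ]
[ 0.4017 -0.3554  0.115 ]
```

Ball centre (0.4015, −0.356, 0.1145), so its top is at about 0.1285, within the 124–134 mm range. Target TCP z is about 0.330.

Emit:
{"method": "move_arm", "body": {"commands": [0,0.2,-2,0,0,0,-3,0,0,0,-3,0,0,0,-2.5,0,0,0,-2,0]}}

```text
time: 14.35
eef_pos: [0.4014, -0.3543, 0.3532]
orientation: [-3.139, 0.001, 0.333]
force: [0.3, 0.0, 0.1]
grip_width: 0.0
```

Emit:
{"method": "move_arm", "body": {"commands": [0,0,-1.2,0,0,0,-0.8,0,0,0,-0.4,0,0,0,0,0,0,0,0,0]}}

```text
time: 14.77
eef_pos: [0.4014, -0.3563, 0.333]
orientation: [3.14, -0.001, 0.331]
force: [0.8, -0.4, 1.1]
grip_width: 0.0
```

```bash
python3 v.py t1
```

```text
14.7667 [ 0.40143687 -0.35625501  0.33303579]
tip [ 0.4016717  -0.3565191   0.16003615]
```

View pics/t1.png

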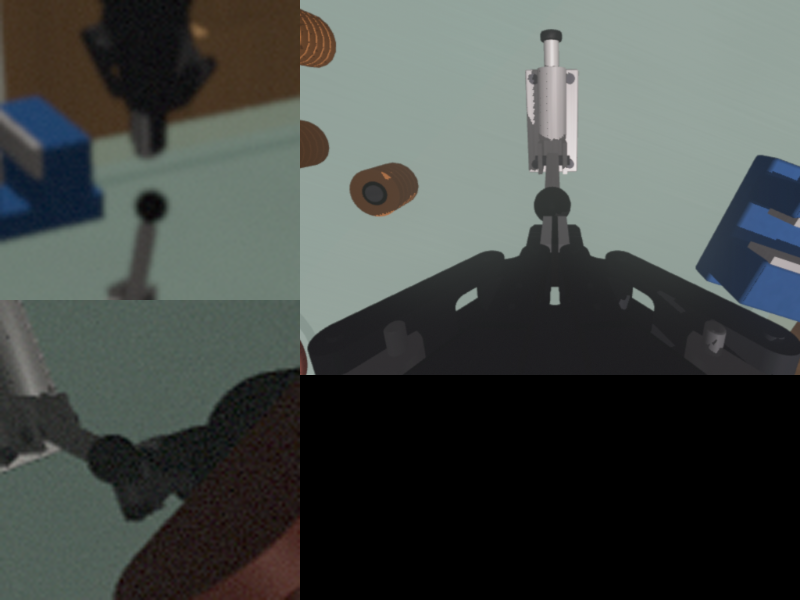

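The tips are directly over the ball in the scene and wrist views. The gap is about 3 cm, or slightly more in the image, so I'll trim down 2 mm and hold.

Emit:
{"method": "move_arm", "body": {"commands": [0,0,-0.2,0,0,0,0,0,0,0,0,0,0,0,0,0,0,0,0,0]}}

```text
time: 15.33
eef_pos: [0.401, -0.3561, 0.3297]
orientation: [3.142, -0.0, 0.331]
force: [-1.0, 0.0, -0.3]
grip_width: 0.0002
```

Emit:
{"method": "move_arm", "body": {"commands": [0,0,0,0,0,0,0,0,0,0,0,0,0,0,0,0,0,0,0,0]}}

```text
time: 15.75
eef_pos: [0.401, -0.3561, 0.3297]
orientation: [-3.142, 0.0, 0.331]
force: [-0.8, -0.5, 0.0]
grip_width: 0.0
```

Emit:
{"method": "move_arm", "body": {"commands": [0,0,0,0,0,0,0,0,0,0,0,0,0,0,0,0,0,0,0,0]}}

```text
time: 16.17
eef_pos: [0.401, -0.3561, 0.3297]
orientation: [3.142, 0.0, 0.331]
force: [-0.1, 0.9, -0.1]
grip_width: -0.0003
```

Emit:
{"method": "move_arm", "body": {"commands": [0,0,0,0,0,0,0,0,0,0,0,0,0,0,0,0,0,0,0,0]}}

```text
time: 16.58
eef_pos: [0.401, -0.3561, 0.3297]
orientation: [3.142, -0.0, 0.331]
force: [-0.6, 0.3, -0.6]
grip_width: 0.0001
```

Emit:
{"method": "move_arm", "body": {"commands": [0,0,0,0,0,0,0,0,0,0,0,0,0,0,0,0,0,0,0,0]}}

```text
time: 17.0
eef_pos: [0.401, -0.3561, 0.3297]
orientation: [3.142, -0.0, 0.331]
force: [0.6, 0.3, -0.5]
grip_width: -0.0002
```

Emit:
{"method": "move_arm", "body": {"commands": [0,0,0,0,0,0,0,0,0,0,0,0,0,0,0,0,0,0,0,0]}}

```text
time: 17.42
eef_pos: [0.401, -0.3561, 0.3297]
orientation: [3.142, 0.0, 0.331]
force: [-0.1, 0.2, 0.6]
grip_width: -0.0004
```

Emit:
{"method": "move_arm", "body": {"commands": [0,0,0,0,0,0,0,0,0,0,0,0,0,0,0,0,0,0,0,0]}}

```text
time: 17.83
eef_pos: [0.401, -0.3561, 0.3297]
orientation: [-3.142, 0.0, 0.331]
force: [0.9, 0.3, 0.1]
grip_width: -0.0001
```

```bash
python3 v.py t2
```

```text
17.8333 [ 0.40099543 -0.35608137  0.32969113]
tip [ 0.40099317 -0.35607555  0.15669113]
```

View pics/t2.png

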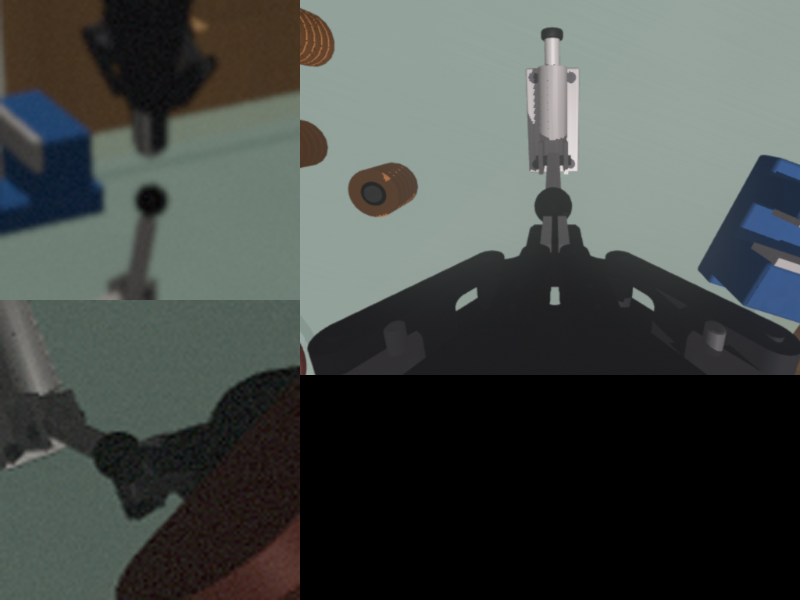

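The arm is still, centred over the ball and touching nothing. Handing in.

```bash
python3 -c "
from station import bot
print(bot.close_job())"
```

```text
the job is handed in; nothing more can be done
None
```

I did the point-and-call check in the order asked and handed it in at about 18 s, still pointing at the ball. No verdict came back.

With the fingers shut, I held still about 2 to 2.5 s at each:
- **Bronze washer stack:** I took the one farthest from the base, 0.46 m away; the other three are within 0.38 m. The tips were about 3 cm above it.
- **Load pad:** I put its top at about 0.160 m, so the tips were about 3 cm above it.
- **Toggle ball:** The tips were about 2.8 cm above its top, at a measured z of 0.157 m.

Between them I travelled with the fingertips at about 0.31 m.

**Last checks:** The scene and wrist pictures show the tips centred over each target with a clear gap. The force readings stayed at about 1 N, which is noise.

**Disagreements:**
- The camera rays disagreed by about 3 to 5 mm. Triangulation put the bronze top at 35 mm against the stated 40 mm, so I used 40 mm there and set the pad and ball 1 mm higher than their rays gave.
- The network missed the pad in the wrist view, so I measured its ring directly in the picture.
- The top camera was mostly blocked by the arm during the holds.

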